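# Load the specimen magazine and lock its keeper

### The arm

A 7-joint arm with a two-finger parallel gripper is mounted at the origin on the work surface. World frame = base frame: x ahead of the robot, y to its left, z up, the work surface at z = 0. Lengths are in m, angles in degrees, forces in N, time in s.
With the tool pointing down it reaches from about 0.425 to 1.025 m from the base axis. Payload 9.4 kg.
Tool frame: the origin (TCP) lies at the very end of the fingers, on their centre line; the grasp point (between the pads) lies 19 mm behind it (hold_point_z is the z of the grasp point in the tool frame, in m); z points along the fingers, x is the direction in which the jaws open and shut, and the axes are right-handed (so a half turn about z gives the same grasp; the last joint's range is limited). The gripper opens to 85 mm and grips with 20 to 120 N. Pads are 22 mm wide; open, the fingers measure 114 mm over their backs; the gripper's body (76 mm by 85 mm) begins 54 mm behind the grasp point. The pads swing forward as they close: fully open they stand 13 mm farther back than shut.
Start: joints at [-4.395, 34.337, -0.143, 91.639, 0.103, 54.024, -4.572], TCP at [0.725, -0, 0.231] pointing down, gripper open.
Joint ranges: [-147.43, 147.43], [-19.82, 112.94], [-74.19, 73.91], [6.32, 146.72], [-59.91, 239.91], [6.04, 106.73], [-150.56, 150.56]. Speed limits (degrees/s): [127.2, 127.2, 172.46, 172.46, 180, 180, 180].

### API

Orientations are given as a 3x3 rotation matrix whose columns are the frame's x, y, z axes.
In Python, from bench import * gives the robot as it stands.
- The arm moves only by the shell command python3 -m crank 'ROWS' [FORCE]. ROWS is a JSON object of lists of equal length, an entry for each row: "xyz": the shift along the tool's x, y, z in mm, a list of three; "roll": the turn about the tool's z in rad; "gripper": the closure in counts, from 0 (fully open) to 255 (shut). A call has 1 to 20 rows; each row is the pose to reach, as a shift and turn from the pose commanded when the call began, along the tool's axes at that moment; what a row does not reach only later rows make up. A row lasts 1/10 s, in which the tool goes at most 50 mm and 8.59 degrees, less where a joint would pass 70% of its speed; a pose out of reach is approached as far as the arm can. A call with a gripper value outside its range is refused whole. The fingers move at their own pace and stop on an object; FORCE is the grip in N (left out, the last holds). Time passes only in rows, so rows that repeat a pose let the fingers close. It gives the time, the measured TCP pose, the force and the opening at its end, in the units of the state.
- get_obs(): the state, without advancing time (a new reading comes with each control period).
- read_camera(name): name is "scene" or "side" or "wrist"; returns a dict with "pixels" (400x640x3 uint8, red, green, blue), "fx", "fy", "cx", "cy" (pixels), "cam_to_world" (4x4, takes a point from camera to world coordinates); the wrist camera has in their place "T_tool_cam" (4x4, takes a point from camera to tool coordinates, whose origin is the TCP and whose axes are the tool frame's). Camera axes: x right, y down, z forward; pixel columns grow to the right and rows downward; lengths in m; the calibration is good to about 2 mm. A picture is of the moment at which its call begins: read the wrist's pose just before it. There is no depth.
- finish_job(): hands the job in, once; it reports no verdict.
Trained networks look in the newest picture that a camera, given by its name, has taken for a name from the list of things; names that differ only in an ending like _2 or _b are one class to them, and where a whole thing is asked for, a point or a joint stands for the part that bears it (a point fixed in the world has none). Each returns a list of dicts, best first, with "p" (0 to 1); they miss things now and then, are a little off and sometimes report something else, mostly with a low value. They report only what shows in the picture. A call takes as long as a camera call. They do not tell look-alikes from the thing itself.
- look_for(name, camera): "box" ([left, top, width, height] in pixels, round what is visible of it).
- landmark_of(name, camera): "position" ([column, row] in pixels: a listed point, or the origin of a listed thing).
The state is a dict: "clock": time; "qpos": joint angles; "qvel": joint speeds; "tau": joint torques, N m; "ee_pos": TCP position; "tcp_rot": TCP orientation; "wrist_force": force on the tool from outside, world axes, zero at the start; "torque": the same for the moment, N m; "gripper_width": finger opening in m.
Only numpy, scipy, OpenCV 4.12 (cv2) and the standard library are available. Lean on these libraries where they do the work, as an engineer would, in place of code of your own. Each camera call takes 0.05 s, during which the arm holds its last target. There are 200 camera calls.

### The job

Load the microscope's specimen magazine: turn the clamp knob counter-clockwise to its stop to free the keeper, slide the keeper fully open, and put every specimen carrier lying on the bench fully home in the slot that has the colour of its handle, specimen face up and handle sticking out of the front. Then slide the keeper fully shut and turn the clamp knob back until it is tight. Leave the other things on the bench where they stand.

Things in the scene. Friction and masses are not known exactly. Their poses are not given: they have to be found in the camera images.
- magazine: Specimen magazine, fixed; place and yaw vary. Origin: underside, straight below the slot points; x the way carriers go in, y left, z up. Base x -56 to 44, y +-50 mm, 28 high; cream drive box behind, to x 110, 36 high; side plates x -54 to 27 mm, inner faces 65 mm apart (front part 106 mm high, gap for the keeper rod at x -38 to -27); two back rods stop the discs; top plate x -30 to 36, 118 mm up.
- slot_blue (a point): Bottom slot, blue stripe on the side plates. Point: where the middle of a carrier's disc (half-way up its 4 mm) lies when it rests fully home on the slot's two ledges; axes as the magazine's. Ledges 3 mm thick, 40 mm apart, tops 40, 54, 68, 82, 96 mm above the bench, bottom slot to top; a 2 mm high lip at their front (x -54 to -51 mm), to be passed over. Free height over ledge 11 mm, over lip 9 mm.
- slot_green (a point): Second slot from the bottom of the magazine, green stripe, 14 mm above slot_blue, same meaning and axes.
- slot_yellow (a point): Middle (third) slot of the magazine, yellow stripe, 28 mm above slot_blue, same meaning and axes.
- slot_red (a point): Fourth slot from the bottom of the magazine, red stripe, 42 mm above slot_blue, same meaning and axes.
- slot_white (a point): Top (fifth) slot of the magazine, white stripe, 56 mm above slot_blue, same meaning and axes.
- disc_blue (a point): Carrier with blue handle: dark disc 60 mm across, 4 mm thick, bright square specimen on its upper face; blue bar handle 12 mm wide (y), 9 mm high, underside level with the disc's, running along -x to 90 mm from the disc's middle. About 90 g, nearly all in the disc. Point: the disc's middle, 2 mm above its underside; x from handle to disc, z up. Starts flat on the bench; absent (None) in some starts.
- grip_blue (a point): Point to grip on the blue handle, 75 mm from the disc's middle along -x, half-way up the handle (4.5 mm above the underside). Axes as disc_blue. Home in its slot, 36 mm of the handle sticks out before the side plates.
- disc_green (a point): Carrier with green handle: dark disc 60 mm across, 4 mm thick, bright square specimen on its upper face; green bar handle 12 mm wide (y), 9 mm high, underside level with the disc's, running along -x to 90 mm from the disc's middle. About 90 g, nearly all in the disc. Point: the disc's middle, 2 mm above its underside; x from handle to disc, z up. Starts flat on the bench; absent (None) in some starts.
- grip_green (a point): Point to grip on the green handle, 75 mm from the disc's middle along -x, half-way up the handle (4.5 mm above the underside). Axes as disc_green. Home in its slot, 36 mm of the handle sticks out before the side plates.
- disc_yellow (a point): Carrier with yellow handle: dark disc 60 mm across, 4 mm thick, bright square specimen on its upper face; yellow bar handle 12 mm wide (y), 9 mm high, underside level with the disc's, running along -x to 90 mm from the disc's middle. About 90 g, nearly all in the disc. Point: the disc's middle, 2 mm above its underside; x from handle to disc, z up. Starts flat on the bench; absent (None) in some starts.
- grip_yellow (a point): Point to grip on the yellow handle, 75 mm from the disc's middle along -x, half-way up the handle (4.5 mm above the underside). Axes as disc_yellow. Home in its slot, 36 mm of the handle sticks out before the side plates.
- disc_red (a point): Carrier with red handle: dark disc 60 mm across, 4 mm thick, bright square specimen on its upper face; red bar handle 12 mm wide (y), 9 mm high, underside level with the disc's, running along -x to 90 mm from the disc's middle. About 90 g, nearly all in the disc. Point: the disc's middle, 2 mm above its underside; x from handle to disc, z up. Starts flat on the bench; absent (None) in some starts.
- grip_red (a point): Point to grip on the red handle, 75 mm from the disc's middle along -x, half-way up the handle (4.5 mm above the underside). Axes as disc_red. Home in its slot, 36 mm of the handle sticks out before the side plates.
- disc_white (a point): Carrier with white handle: dark disc 60 mm across, 4 mm thick, bright square specimen on its upper face; white bar handle 12 mm wide (y), 9 mm high, underside level with the disc's, running along -x to 90 mm from the disc's middle. About 90 g, nearly all in the disc. Point: the disc's middle, 2 mm above its underside; x from handle to disc, z up. Starts flat on the bench; absent (None) in some starts.
- grip_white (a point): Point to grip on the white handle, 75 mm from the disc's middle along -x, half-way up the handle (4.5 mm above the underside). Axes as disc_white. Home in its slot, 36 mm of the handle sticks out before the side plates.
- keeper (a joint): Keeper slide on the magazine's top, in m: 0 shut, 0.026 fully open (+y of the magazine). Carries a 6 mm rod hanging before the slots (31 mm before the slot points): shut, it stands 16 mm to the +y side of the middle and keeps the discs in; open, 42 mm off, and discs pass. Held fast (30 N and more) while the knob is tight; freed, it slides with 1 to 2 N and stays where left.
- keeper_grip (a point): Middle of the black upright finger tab on the keeper slide: 12 mm thick along y, 24 mm along x, 18 mm high, from 121 to 139 mm above the bench. Moves with the slide; axes as the magazine's. It stands 24 mm before and, shut, 32 mm to the left (+y) of the slot points.
- knob (a joint): Clamp knob on top of the magazine, in rad: 0 tight (stop), 1.3 free (stop); grows counter-clockwise seen from above. The keeper is clamped below about 0.4 and free above. Turns with 0.1 to 0.2 N m and stays where left.
- knob_grip (a point): Middle of the knob's black wing, on the turning axis (8 mm behind, 4 mm right of the slot points): 46 mm long along this point's x (white line on the +x half), 12 mm thick (y), 18 mm high, from 143 to 161 mm above the bench. Tight, it points along the magazine's x; it turns with the joint.
- suspension_mid (a point): Bystander: white polishing-suspension bottle, 48 mm across, 110 mm tall; middle, half-way up.
- mount_mid (a point): Bystander: black moulded specimen mount, 30 mm across, 22 mm tall; middle.
- red_cap_mid (a point): Bystander: red plastic cap, 34 mm across, 14 mm tall; middle.
Mind the look-alikes: they are no part of the job. What is shaped like the part that bears disc_green but turquoise is not meant.

How it is judged:
By the outcome, as a careful person would: the job done as asked, in the order asked, and still so for the second after the job is handed in, with the robot touching nothing.
Of carrier_blue, carrier_green, carrier_yellow, carrier_red, carrier_white only 3 to 4 are there at a start; the rules pass over those that are not, and their reading is None.
At some moment in a run one of carrier_blue, carrier_green, carrier_yellow, carrier_red, carrier_white may be knocked a few centimetres aside while the robot is not near it.
It also fails if it takes over 210 s, if anything falls off the work surface, if the arm or the gripper's body presses on something with over 40 N, if the wrist force passes 120 N, or if a joint passes its speed limit or range.

## Working session

There is one attempt and no reset: what is moved stays moved. The work goes in short steps, Python scripts to look and compute and a shell command to move; the robot and the scene stay as the last step left them, time stands still between calls to the robot, and variables do not carry over. Pictures are saved under pics/ and viewed, about 12 in all and at most 16, crops included, and the job is handed in when it is done.

```bash
ls; mkdir -p pics
cat > h.py <<'E'
from bench import *
import numpy as np, cv2
def snap(cam,fn=None,crop=None,scale=1):
    o=get_obs(); c=read_camera(cam); im=c["pixels"]
    if cam=="wrist":
        T=np.eye(4);T[:3,:3]=np.array(o["tcp_rot"]);T[:3,3]=o["ee_pos"]; M=T@np.array(c["T_tool_cam"])
    else: M=np.array(c["cam_to_world"])
    if fn:
        b=im if crop is None else im[crop[1]:crop[3],crop[0]:crop[2]]
        b=cv2.resize(b,None,fx=scale,fy=scale,interpolation=cv2.INTER_CUBIC)
        cv2.imwrite("pics/"+fn,b[:,:,::-1])
    return c,M
def ray(c,M,p):
    d=M[:3,:3]@np.array([(p[0]-c["cx"])/c["fx"],(p[1]-c["cy"])/c["fy"],1]); return M[:3,3],d
def at_z(c,M,p,z):
    o,d=ray(c,M,p); return o+d*(z-o[2])/d[2]
def proj(c,M,P):
    q=np.linalg.inv(M)@np.append(P,1); return np.array([c["fx"]*q[0]/q[2]+c["cx"],c["fy"]*q[1]/q[2]+c["cy"]])
def tri(rays):
    A=0;b=0
    for o,d in rays:
        d=d/np.linalg.norm(d);P=np.eye(3)-np.outer(d,d);A=A+P;b=b+P@o
    return np.linalg.solve(A,b)
E
python3 - <<'E'
from h import *
o=get_obs();print(o["ee_pos"],np.round(o["tcp_rot"],3),o["gripper_width"],o["clock"])
for cam in("scene","side"):
    c,M=snap(cam,cam+"0.png"); print(cam,np.round(M,3).tolist())
    for n,z in [("disc_"+k,.002) for k in"blue green yellow red white".split()]+[("grip_"+k,.0045) for k in"blue green yellow red white".split()]+[("slot_blue",.042),("slot_white",.098),("keeper_grip",.13),("knob_grip",.152),("magazine",0),("suspension_mid",.055),("mount_mid",.011),("red_cap_mid",.007)]:
        for r in landmark_of(n,cam)[:2]:
            if r["p"]>.2: print(n,round(r["p"],2),np.round(r["position"]),np.round(at_z(c,M,r["position"],z),3))
E
```

```text
pics
[ 7.24489676e-01 -2.11929126e-05  2.30402397e-01] [[ 1.     0.    -0.002]
 [ 0.    -1.    -0.   ]
 [-0.002  0.    -1.   ]] 0.08526363844545862 0.0
scene [[0.769, 0.504, -0.393, 1.116], [0.639, -0.596, 0.486, -0.588], [0.011, -0.625, -0.781, 1.14], [0.0, 0.0, 0.0, 1.0]]
disc_green 0.62 [359. 159.] [0.544 0.337 0.002]
disc_green 0.62 [373. 138.] [0.522 0.44  0.002]
disc_yellow 0.56 [385. 199.] [0.693 0.26  0.002]
disc_yellow 0.36 [361. 188.] [0.615 0.248 0.002]
disc_red 0.66 [225. 273.] [ 0.521 -0.201  0.002]
grip_green 0.66 [400. 141.] [0.597 0.479 0.004]
grip_green 0.64 [307. 189.] [0.499 0.145 0.004]
grip_yellow 0.59 [364. 186.] [0.619 0.258 0.004]
grip_red 0.8 [201. 266.] [ 0.461 -0.227  0.004]
grip_red 0.31 [305. 332.] [ 0.778 -0.193  0.004]
slot_blue 0.97 [324. 228.] [0.639 0.047 0.042]
slot_white 0.64 [324. 219.] [0.648 0.036 0.098]
keeper_grip 0.67 [330. 200.] [0.634 0.073 0.13 ]
knob_grip 0.61 [325. 209.] [0.655 0.029 0.152]
suspension_mid 0.73 [205. 265.] [ 0.495 -0.235  0.055]
suspension_mid 0.68 [249. 312.] [ 0.664 -0.255  0.055]
mount_mid 0.71 [366. 187.] [0.627 0.255
[... 640 characters left out ...]
7.] [0.613 0.262 0.004]
grip_yellow 0.4 [240. 168.] [0.482 0.339 0.004]
grip_white 0.62 [262. 342.] [ 0.448 -0.213  0.004]
grip_white 0.41 [322. 222.] [0.649 0.072 0.004]
slot_blue 0.77 [322. 222.] [0.641 0.037 0.042]
slot_blue 0.34 [238. 169.] [0.475 0.288 0.042]
slot_white 0.75 [322. 208.] [0.64  0.029 0.098]
keeper_grip 0.55 [311. 187.] [0.623 0.071 0.13 ]
knob_grip 0.73 [327. 184.] [0.655 0.046 0.152]
magazine 0.76 [326. 236.] [0.649 0.03  0.   ]
magazine 0.34 [241. 171.] [0.482 0.331 0.   ]
suspension_mid 0.6 [369. 319.] [ 0.656 -0.248  0.055]
mount_mid 0.61 [322. 204.] [0.666 0.128 0.011]
mount_mid 0.57 [349. 180.] [0.761 0.2   0.011]
red_cap_mid 0.76 [408. 300.] [ 0.765 -0.2    0.007]
```

Run:
```python
from h import *
snap("scene","scene1.png",(150,90,470,370),2.4)
snap("side","side1.png",(170,90,470,370),2.4)
```

```text
(no output)
```

View pics/scene1.png

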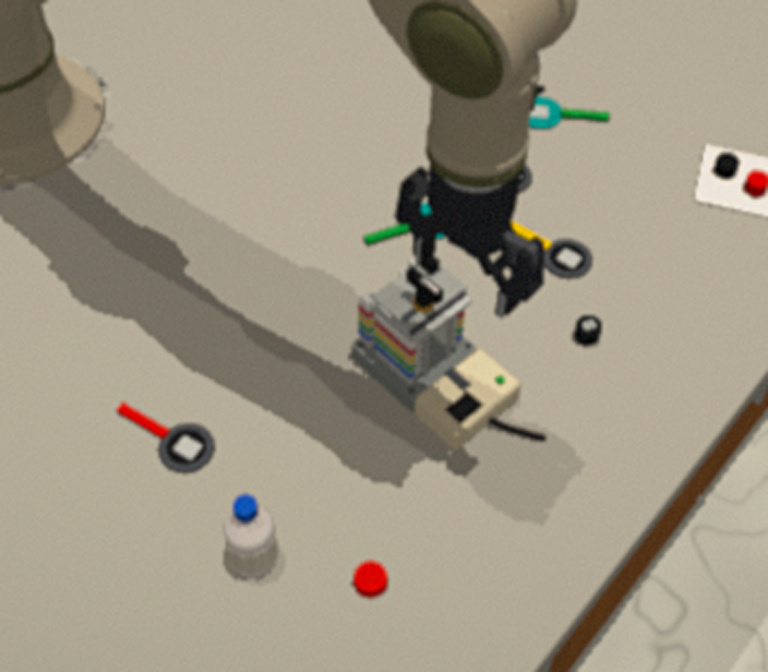

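View pics/side1.png

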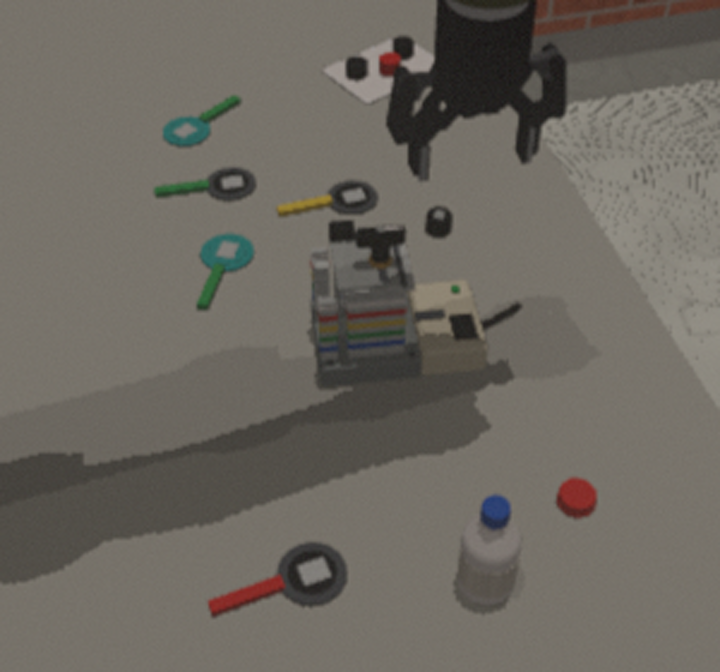

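Three real carriers (dark discs) are present: green at side-crop (230,183), yellow at (352,196) and red at (312,572). The green-handled ones with turquoise discs at (227,252) and (187,130) are look-alikes. I'll move above the magazine and look closer.

```bash
python3 -m crank '{"xyz":[[-40,-15,-50],[-95,-35,-100],[-95,-35,-150],[-95,-35,-150],[-95,-35,-150],[-95,-35,-150],[-95,-35,-150],[-95,-35,-150],[-95,-35,-150],[-95,-35,-150],[-95,-35,-150],[-95,-35,-150],[-95,-35,-150]],"roll":[0.15,0.3,0.45,0.6,0.75,0.9,1.05,1.2,1.35,1.5,1.57,1.57,1.57],"gripper":[0,0,0,0,0,0,0,0,0,0,0,0,0]}'
python3 - <<'E'
from h import *
o=get_obs();print(o["ee_pos"],np.round(o["tcp_rot"],3),o["qpos"])
c,M=snap("wrist","w1.png"); print(np.round(M,3).tolist(),np.round(c["T_tool_cam"],3).tolist(),c["fx"])
for cam in("wrist","side","scene"):
    if cam!="wrist": c,M=snap(cam)
    for n,z in [("slot_blue",.042),("slot_green",.056),("slot_red",.084),("slot_white",.098),("keeper_grip",.13),("knob_grip",.152),("magazine",0),("disc_green",.002),("grip_green",.0045),("disc_yellow",.002),("grip_yellow",.0045)]:
        for r in landmark_of(n,cam)[:3]:
            if r["p"]>.3: print(cam,n,round(r["p"],2),np.round(r["position"]),np.round(at_z(c,M,r["position"],z),4))
E
```

```text
clock: 3.3
ee_pos: [0.63, 0.0351, 0.3813]
tcp_rot: [[0.003, -1.0, 0.0], [-1.0, -0.003, -0.0], [0.0, -0.0, -1.0]]
wrist_force: [0.2, -0.1, 0.1]
gripper_width: 0.0852
[0.62996557 0.03514471 0.38131261] [[ 0.003 -1.     0.   ]
 [-1.    -0.003 -0.   ]
 [ 0.    -0.    -1.   ]] [-23.66527789  21.15447889  22.12904528  94.89981953  -8.5810435
  65.62113498 -89.13923159]
[[0.003, -0.96, -0.282, 0.701], [-1.0, -0.003, -0.0, 0.035], [-0.0, 0.282, -0.96, 0.524], [0.0, 0.0, 0.0, 1.0]] [[1.0, -0.001, -0.001, 0.0], [0.001, 0.96, 0.282, -0.071], [0.0, -0.282, 0.96, -0.143], [0.0, 0.0, 0.0, 1.0]] 337.79309401165733
wrist slot_red 0.34 [318. 139.] [0.6514 0.0394 0.084 ]
wrist slot_white 0.69 [317. 146.] [0.6451 0.0405 0.098 ]
wrist keeper_grip 0.62 [287. 165.] [0.6264 0.0756 0.13  ]
wrist knob_grip 0.44 [529. 127.] [ 0.6728 -0.1892  0.152 ]
wrist magazine 0.9 [319. 139.] [0.6421 0.0382 0.    ]
wrist disc_green 0.8 [ 64. 214.] [0.5194 0.4545 0.002 ]
wrist disc_green 0.67 [133. 192.] [0.5578 0.3362 0.002 ]
wrist disc_green 0.62 [209. 212.] [0.5241 0.2174 0.002 ]
wrist grip_green 0.88 [137. 238.] [0.479
[... 1510 characters left out ...]
7 0.0354 0.098 ]
scene keeper_grip 0.86 [328. 201.] [0.6343 0.0664 0.13  ]
scene keeper_grip 0.7 [367. 186.] [0.6783 0.1717 0.13  ]
scene knob_grip 0.51 [325. 209.] [0.6538 0.0285 0.152 ]
scene magazine 0.84 [320. 240.] [0.6407 0.0336 0.    ]
scene disc_green 0.65 [374. 137.] [0.5233 0.4438 0.002 ]
scene disc_green 0.63 [328. 180.] [0.5243 0.2122 0.002 ]
scene disc_green 0.56 [362. 161.] [0.5539 0.3382 0.002 ]
scene grip_green 0.92 [307. 188.] [0.4986 0.1477 0.0045]
scene grip_green 0.73 [344. 150.] [0.4878 0.3355 0.0045]
scene grip_green 0.63 [402. 143.] [0.6034 0.4777 0.0045]
scene disc_yellow 0.83 [385. 198.] [0.6907 0.2637 0.002 ]
scene grip_yellow 0.76 [366. 187.] [0.6242 0.2603 0.0045]
```

View pics/w1.png

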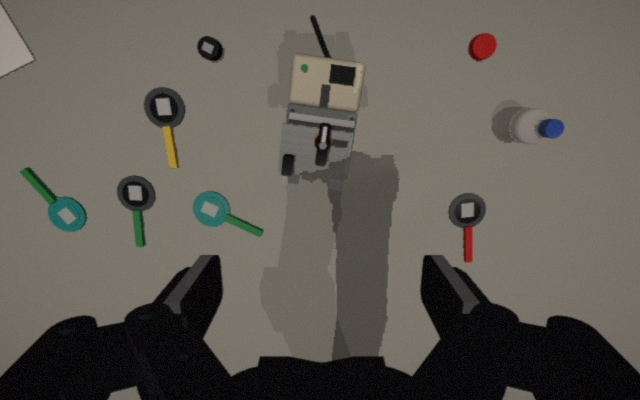

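Wrist view: the magazine is at about (325,120), yawed roughly −8°. Its keeper tab is at (288,165) and its knob at (323,137). Green is at (136,192), yellow at (164,107), red at (467,210), and both turquoise-disc look-alikes are confirmed. Going lower for a close look.

```bash
python3 -m crank '{"xyz":[[0,15,45],[0,40,90],[0,40,120],[0,40,120],[0,40,120]],"roll":[0,0,0,0,0],"gripper":[0,0,0,60,100]}'
python3 - <<'E'
from h import *
c,M=snap("wrist","w2.png",(200,0,440,240),3)
o=get_obs();print(o["ee_pos"])
for n,z in [("slot_white",.098),("keeper_grip",.13),("knob_grip",.152),("magazine",0)]:
        for r in landmark_of(n,"wrist")[:3]:
            if r["p"]>.3: print(n,round(r["p"],2),np.round(r["position"]),np.round(at_z(c,M,r["position"],z),4))
E
```

```text
clock: 5.6
ee_pos: [0.5908, 0.0349, 0.262]
tcp_rot: [[0.001, -1.0, 0.0], [-1.0, -0.001, -0.0], [0.0, -0.0, -1.0]]
wrist_force: [0.1, -0.4, 1.1]
gripper_width: 0.0593
[0.59142526 0.03485393 0.26281758]
slot_white 0.8 [317. 120.] [0.6445 0.0384 0.098 ]
knob_grip 0.88 [323. 109.] [0.6552 0.0333 0.152 ]
magazine 0.76 [318. 115.] [0.6442 0.0386 0.    ]
```

View pics/w2.png

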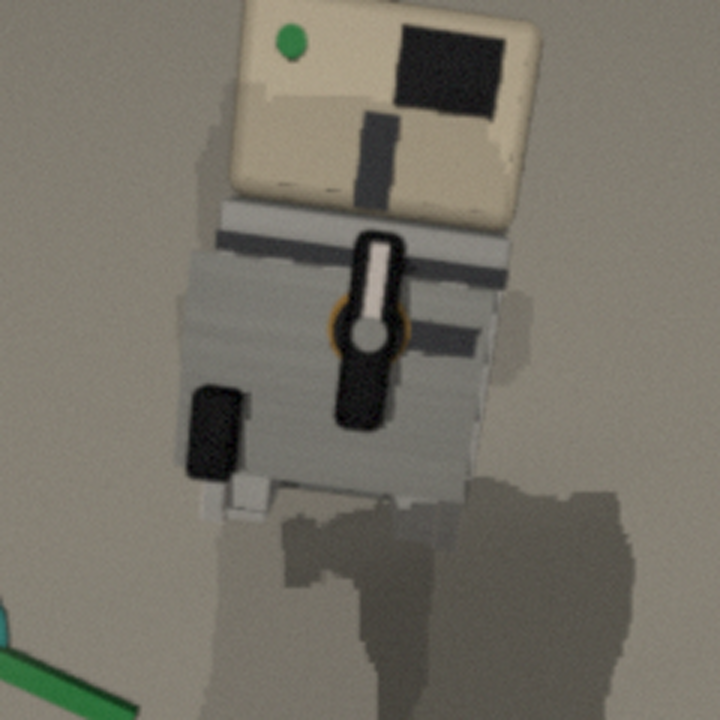

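```bash
cat > m.py <<'E'
from h import *
c,M=snap("wrist")
def a(p,q,z):
    P,Q=[at_z(c,M,(200+v[0]/3,v[1]/3),z) for v in(p,q)];d=Q-P
    print(np.round(P,4),np.round(Q,4),np.degrees(np.arctan2(d[1],d[0])).round(2),np.linalg.norm(d).round(4))
a((360,430),(380,235),.161)   # wing
a((222,202),(510,238),.118)
a((217,245),(505,287),.118)
a((190,455),(467,500),.118)
a((250,0),(235,190),.036);a((540,25),(510,228),.036)
a((185,470),(195,255),.118); a((467,500),(497,290),.118)
a((190,480),(212,480),.139);a((192,388),(245,390),.139);a((188,476),(235,480),.139)
E
python3 m.py
```

```text
[0.6317 0.0358 0.161 ] [0.6759 0.0313 0.161 ] -5.94 0.0444
[0.6867 0.0726 0.118 ] [ 0.6777 -0.0042  0.118 ] -96.7 0.0774
[0.6759 0.0744 0.118 ] [ 0.6651 -0.0034  0.118 ] -97.9 0.0785
[0.6194 0.0844 0.118 ] [0.6065 0.0053 0.118 ] -99.3 0.0801
[0.7552 0.072  0.036 ] [0.6977 0.0789 0.036 ] 173.16 0.0579
[ 0.7479 -0.0225  0.036 ] [ 0.6855 -0.0152  0.036 ] 173.36 0.0629
[0.6151 0.086  0.118 ] [0.6733 0.0804 0.118 ] -5.45 0.0585
[0.6065 0.0053 0.118 ] [ 0.6643 -0.0012  0.118 ] -6.41 0.0582
[0.6159 0.0811 0.139 ] [0.6159 0.0752 0.139 ] -89.99 0.0058
[0.6398 0.0794 0.139 ] [0.6393 0.0657 0.139 ] -92.12 0.0137
[0.6169 0.0815 0.139 ] [0.6159 0.0691 0.139 ] -94.9 0.0125
```

```bash
python3 -m crank '{"xyz":[[0,-30,20],[1,-64,40],[1,-64,75],[1,-64,114],[1,-64,114],[1,-64,114]],"roll":[0.06,0.115,0.115,0.115,0.115,0.115],"gripper":[100,100,100,100,100,100]}'
python3 -m crank '{"xyz":[[0,0,0],[0,0,0],[0,0,0],[0,0,0],[0,0,0],[0,0,0],[0,0,0],[0,0,0],[0,0,0],[0,0,0]],"roll":[0,0,0,0,0,0,0,0,0,0],"gripper":[255,255,255,255,255,255,255,255,255,255]}' 40
```

```text
clock: 6.5
ee_pos: [0.6542, 0.0338, 0.1479]
tcp_rot: [[-0.114, -0.993, -0.001], [-0.993, 0.114, -0.0], [0.0, 0.001, -1.0]]
wrist_force: [-0.3, 0.5, 0.7]
gripper_width: 0.052
clock: 7.5
ee_pos: [0.6548, 0.0339, 0.1493]
tcp_rot: [[-0.114, -0.993, 0.003], [-0.993, 0.114, 0.0], [-0.001, -0.003, -1.0]]
wrist_force: [-1.0, -0.5, 8.6]
gripper_width: 0.0106
```

```bash
python3 -m crank '{"xyz":[[0,0,0],[0,0,0],[0,0,0],[0,0,0],[0,0,0],[0,0,0],[0,0,0],[0,0,0],[0,0,0],[0,0,0],[0,0,0],[0,0,0]],"roll":[-0.12,-0.24,-0.36,-0.48,-0.6,-0.72,-0.84,-0.96,-1.08,-1.2,-1.32,-1.35],"gripper":[255,255,255,255,255,255,255,255,255,255,255,255]}' 60
python3 -c "
from h import *
o=get_obs();print(o['torque'],np.degrees(np.arctan2(o['tcp_rot'][1][0],o['tcp_rot'][0][0])))"
```

```text
clock: 8.7
ee_pos: [0.6546, 0.0343, 0.1494]
tcp_rot: [[0.945, -0.327, 0.002], [-0.327, -0.945, 0.001], [0.002, -0.002, -1.0]]
wrist_force: [-2.6, 1.7, 9.0]
gripper_width: 0.01
[ 0.41841267  0.54199181 -1.29795951] -19.114142689185925
```

```bash
python3 -m crank '{"xyz":[[0,0,0],[0,0,0],[0,0,0],[0,0,0],[0,0,-40],[0,0,-60],[0,0,-60],[0,0,-60],[0,0,-60],[0,0,-60],[0,0,-60],[0,0,-60],[0,0,-60],[0,0,-60],[0,0,-60],[0,0,-60],[0,0,-60]],"roll":[0.04,0.04,0.04,0.04,0.04,0.04,0.15,0.3,0.45,0.6,0.75,0.9,1.05,1.2,1.35,1.35,1.35],"gripper":[120,120,120,120,120,120,120,120,120,120,120,120,120,120,120,120,120]}'
python3 -c "
from h import *
c,M=snap('wrist','w3.png',(200,150,440,330),3)
for n,z in [('keeper_grip',.13),('knob_grip',.152)]:
  for r in landmark_of(n,'wrist')[:2]: print(n,r['p'],np.round(r['position']),np.round(at_z(c,M,r['position'],z),4))
"
```

```text
clock: 10.4
ee_pos: [0.654, 0.0343, 0.2072]
tcp_rot: [[-0.109, -0.994, -0.0], [-0.994, 0.109, -0.0], [0.0, 0.0, -1.0]]
wrist_force: [0.1, 0.1, -0.5]
gripper_width: 0.0454
keeper_grip 0.68 [268. 249.] [0.6275 0.0755 0.13  ]
knob_grip 0.81 [323. 216.] [0.6552 0.0332 0.152 ]
```

View pics/w3.png

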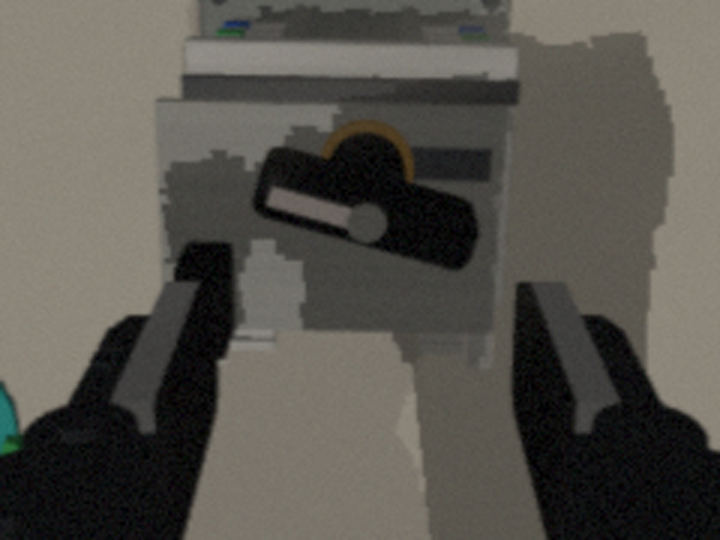

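```bash
python3 -m crank '{"xyz":[[-18,16,0],[-36.5,31.5,10],[-36.5,31.5,45],[-36.5,31.5,79],[-36.5,31.5,79],[-36.5,31.5,79],[-36.5,31.5,79],[-36.5,31.5,79],[-36.5,31.5,79],[-36.5,31.5,79],[-36.5,31.5,79]],"roll":[0,0,0,0,0,0,0,0,0,0,0],"gripper":[120,120,120,120,120,255,255,255,255,255,255]}' 40
python3 -m crank '{"xyz":[[-4,0,0],[-8,0,0],[-12,0,0],[-16,0,0],[-20,0,0],[-24,0,0],[-27,0,0],[-28,0,0],[-28,0,0]],"roll":[0,0,0,0,0,0,0,0,0],"gripper":[255,255,255,255,255,255,255,255,255]}'
```

```text
clock: 11.65
ee_pos: [0.628, 0.0738, 0.1301]
tcp_rot: [[-0.114, -0.993, 0.003], [-0.993, 0.114, 0.001], [-0.001, -0.003, -1.0]]
wrist_force: [-0.9, 0.2, 6.6]
gripper_width: 0.0105
clock: 12.55
ee_pos: [0.6313, 0.0997, 0.1301]
tcp_rot: [[-0.116, -0.993, 0.003], [-0.993, 0.116, -0.001], [0.001, -0.003, -1.0]]
wrist_force: [-0.1, -5.0, 6.4]
gripper_width: 0.0105
```

```bash
python3 -m crank '{"xyz":[[-26,0,0],[-26,0,0],[-26,0,0],[-26,0,-40],[-26,0,-90],[-26,0,-130],[-60,34,-130],[-95,68,-130],[-130,102,-130],[-165,136,-130],[-200,170,-130],[-212,205,-130],[-212,215,-130],[-212,215,-130],[-212,215,-130]],"roll":[0,0,0,0,0,0,-0.07,-0.07,-0.07,-0.07,-0.07,-0.07,-0.07,-0.07,-0.07],"gripper":[130,130,130,130,130,130,130,130,130,130,130,130,130,130,130]}'
python3 -c "
from h import *
c,M=snap('wrist','w4.png')
for n,z in [('disc_green',.002),('grip_green',.0045),('disc_yellow',.002),('grip_yellow',.0045)]:
  for r in landmark_of(n,'wrist')[:3]: print(n,r['p'],np.round(r['position']),np.round(at_z(c,M,r['position'],z),4))
"
```

```text
clock: 14.05
ee_pos: [0.4418, 0.336, 0.259]
tcp_rot: [[-0.045, -0.999, 0.001], [-0.999, 0.045, 0.0], [-0.0, -0.001, -1.0]]
wrist_force: [0.1, -0.1, 0.1]
gripper_width: 0.0417
disc_green 0.94 [323.  61.] [0.5537 0.3293 0.002 ]
disc_green 0.87 [428.  83.] [0.5252 0.2129 0.002 ]
disc_green 0.77 [216. 102.] [0.5152 0.4533 0.002 ]
grip_green 0.88 [170.  38.] [0.5833 0.493  0.0045]
grip_green 0.72 [489. 107.] [0.4962 0.1432 0.0045]
grip_green 0.61 [320. 129.] [0.4796 0.3354 0.0045]
```

View pics/w4.png

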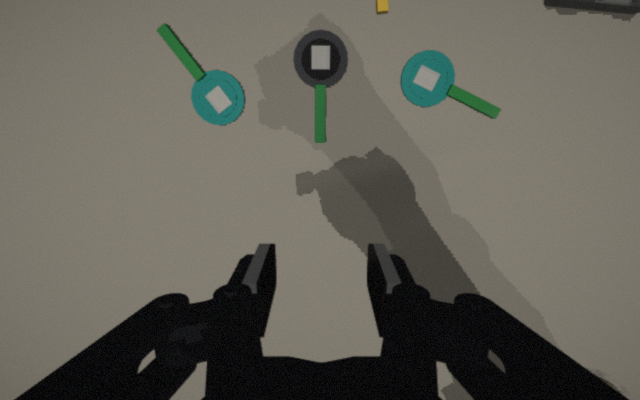

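The dark-disc green carrier is centred at (321,57), with its handle down to (320,142) in line with the tool. The turquoise ones at (218,97) and (428,78) are left alone.

```bash
python3 -m crank '{"xyz":[[0,-20,50],[0,-37,100],[0,-37,150],[0,-37,190],[0,-37,225],[0,-37,245],[0,-37,256],[0,-37,256],[0,-37,256],[0,-37,256],[0,-37,256],[0,-37,256],[0,-37,256],[0,-37,256],[0,-37,256],[0,-37,256]],"roll":[0,0,0,0,0,0,0,0,0,0,0,0,0,0,0,0],"gripper":[150,150,150,150,150,150,150,150,170,255,255,255,255,255,255,255]}' 70
python3 -m crank '{"xyz":[[0,0,-10],[0,0,-30],[0,0,-60],[0,0,-90],[0,0,-110],[0,0,-110],[0,0,-110],[0,0,-110]],"roll":[0,0,0,0,0,0,0,0],"gripper":[255,255,255,255,255,255,255,255]}'
python3 -c "
from h import *
c,M=snap('wrist','w5.png',(160,0,480,400),1.5)
o=get_obs();print(o['ee_pos'],o['torque'],o['wrist_force'])
c,M=snap('side','s5.png',(200,100,400,250),4)
"
```

```text
clock: 15.9
ee_pos: [0.4782, 0.3355, 0.0036]
tcp_rot: [[-0.044, -0.999, 0.002], [-0.999, 0.044, 0.001], [-0.001, -0.002, -1.0]]
wrist_force: [-0.4, -1.4, 7.1]
gripper_width: 0.0094
clock: 16.7
ee_pos: [0.477, 0.335, 0.1117]
tcp_rot: [[-0.044, -0.999, -0.001], [-0.999, 0.044, -0.001], [0.001, 0.001, -1.0]]
wrist_force: [-0.2, 0.3, -0.5]
gripper_width: 0.009
[0.47697724 0.33486582 0.11142803] [ 0.02981278  0.09171153 -0.03664262] [ 0.34978499  0.58149345 -1.10891126]
```

View pics/w5.png

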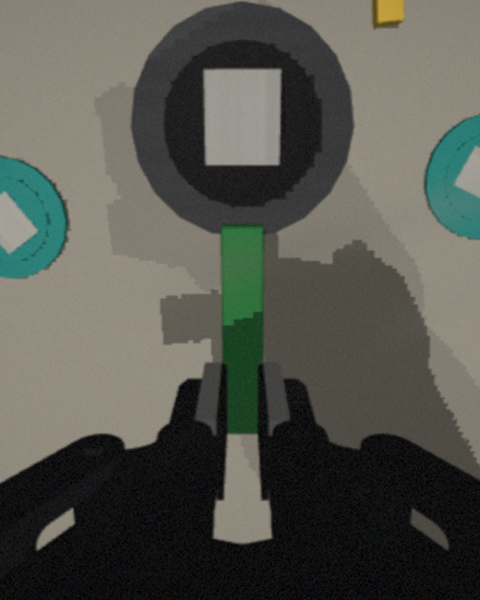

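View pics/s5.png

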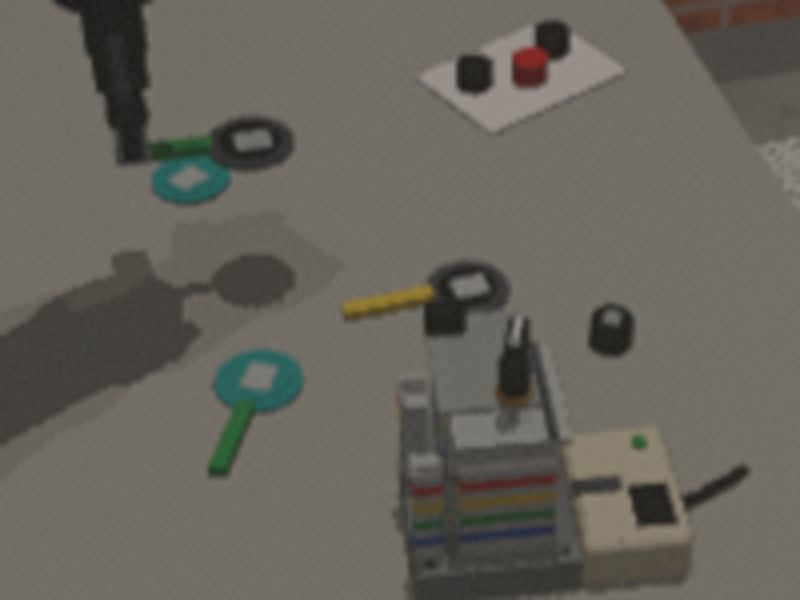

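Run:
```python
from h import *
c,M=snap("wrist"); im=c["pixels"]; R=M[:3,:3]
L=(160+132/1.5,120/1.5);Rr=(160+353/1.5,120/1.5);T=(321.5,2/1.5);B=(321.5,238/1.5)
for z in(.104,.108,.112,.116):
    P=[at_z(c,M,p,z) for p in(L,Rr,T,B)]
    print(z,np.linalg.norm(P[0]-P[1]).round(4),np.linalg.norm(P[2]-P[3]).round(4),((P[2]+P[3])/2).round(4),((P[0]+P[1])/2).round(4), at_z(c,M,(160+242/1.5,433/1.5),z+.005).round(4))
print(get_obs()["ee_pos"])
```

```text
0.104 0.0618 0.0626 [0.5537 0.3312 0.104 ] [0.5556 0.331  0.104 ] [0.4597 0.3355 0.109 ]
0.108 0.0602 0.0609 [0.5536 0.3312 0.108 ] [0.5554 0.331  0.108 ] [0.4622 0.3354 0.113 ]
0.112 0.0585 0.0593 [0.5534 0.3312 0.112 ] [0.5552 0.3311 0.112 ] [0.4646 0.3352 0.117 ]
0.116 0.0569 0.0576 [0.5533 0.3312 0.116 ] [0.555  0.3311 0.116 ] [0.467  0.3351 0.121 ]
[0.47715571 0.33483759 0.11135861]
```

```bash
python3 -m crank '{"xyz":[[35,0,0],[75,-3,0],[115,-6,0],[155,-6,0],[195,-6,0],[235,-6,0],[265,-6,0],[275.5,-6.5,0],[275.5,-6.5,20],[275.5,-6.5,40],[275.5,-6.5,49],[275.5,-6.5,49],[275.5,-6.5,49]],"roll":[0.035,0.07,0.07,0.07,0.07,0.07,0.07,0.07,0.07,0.07,0.07,0.07,0.07],"gripper":[255,255,255,255,255,255,255,255,255,255,255,255,255]}'
cat > ins.py <<'E'
from h import *
import sys
o=get_obs(); p=np.array(o["ee_pos"]); S=np.array([.647,.039]);y=np.radians(-6.6)
u=np.array([np.cos(y),np.sin(y)]);v=np.array([-u[1],u[0]]); d=p[:2]-S
print("tcp",p.round(4),"mag x",d@u*1e3,"y",d@v*1e3,"psi",np.degrees(np.arctan2(o["tcp_rot"][1][0],o["tcp_rot"][0][0])),"F",np.round(o["wrist_force"],1),np.round(o["torque"],2),o["clock"])
if len(sys.argv)>1:
    c,M=snap("wrist",sys.argv[1],(160,0,480,400),1.5)
E
python3 ins.py w6.png
```

```text
clock: 18.15
ee_pos: [0.4719, 0.0599, 0.0633]
tcp_rot: [[-0.114, -0.994, -0.001], [-0.994, 0.114, -0.0], [0.0, 0.001, -1.0]]
wrist_force: [0.2, 0.7, -1.3]
gripper_width: 0.0093
tcp [0.4719 0.0599 0.0633] mag x -176.38920333766322 y 0.656675758253928 psi -96.5176753448266 F [ 0.2  0.7 -1.3] [ 0.03  0.03 -0.03] 18.15
```

View pics/w6.png

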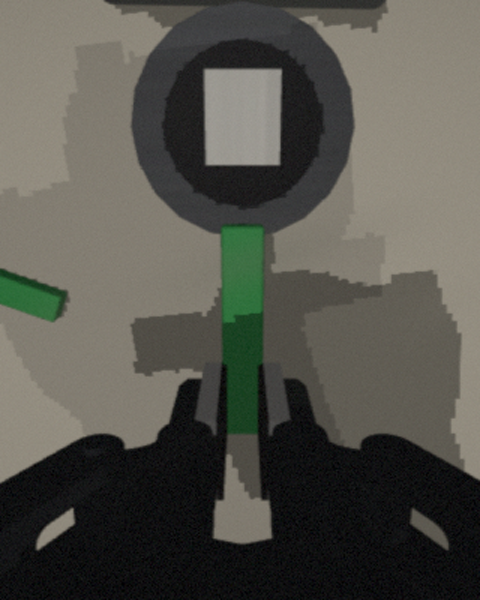

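```bash
python3 -m crank '{"xyz":[[0.8,0,0],[0.8,-10,0],[0.8,-20,0],[0.8,-27,0],[0.8,-34,0],[0.8,-41,0],[0.8,-48,0],[0.8,-55,0],[0.8,-60,0],[0.8,-60,0]],"roll":[0,0,0,0,0,0,0,0,0,0],"gripper":[255,255,255,255,255,255,255,255,255,255]}'; python3 ins.py
```

```text
clock: 19.2
ee_pos: [0.5322, 0.0519, 0.0632]
tcp_rot: [[-0.114, -0.993, 0.001], [-0.993, 0.114, -0.0], [-0.0, -0.001, -1.0]]
wrist_force: [-0.1, 0.3, -0.6]
gripper_width: 0.0093
tcp [0.5322 0.0519 0.0632] mag x -115.51664410225064 y -0.3699208969612083 psi -96.55610087965616 F [-0.1  0.3 -0.6] [ 0.03  0.03 -0.04] 19.2
```

```bash
python3 -m crank '{"xyz":[[0,-8,0],[0,-16,0],[0,-24,0],[0,-30,0],[0,-35,0],[0,-37,0],[0,-39,0],[0,-41,0],[0,-41,0]],"roll":[0,0,0,0,0,0,0,0,0],"gripper":[255,255,255,255,255,255,255,255,255]}'; python3 ins.py
```

```text
clock: 20.1
ee_pos: [0.5704, 0.0475, 0.0629]
tcp_rot: [[-0.114, -0.994, -0.004], [-0.994, 0.114, 0.0], [0.0, 0.003, -1.0]]
wrist_force: [-5.3, -0.3, 0.5]
gripper_width: 0.0093
tcp [0.5704 0.0475 0.0629] mag x -77.08908000745748 y -0.3572768581740078 psi -96.52374063238972 F [-5.3 -0.3  0.5] [ 0.17  1.07 -0.04] 20.1
```

```bash
python3 -m crank '{"xyz":[[0,2,0],[0,2,1],[0,2,2.5],[0,2,4],[0,2,5],[0,2,5]],"roll":[0,0,0,0,0,0],"gripper":[255,255,255,255,255,255]}'; python3 ins.py
python3 -c "
from h import *
snap('side','s7.png',(250,160,400,260),5)"
```

```text
clock: 20.7
ee_pos: [0.5702, 0.0476, 0.0581]
tcp_rot: [[-0.114, -0.993, 0.0], [-0.993, 0.114, -0.0], [0.0, -0.0, -1.0]]
wrist_force: [-2.9, 1.3, 0.3]
gripper_width: 0.0093
tcp [0.5702 0.0476 0.0581] mag x -77.23209218103429 y -0.28689980324080017 psi -96.53927191482654 F [-2.9  1.3  0.3] [ 0.13  0.37 -0.  ] 20.7
```

View pics/s7.png

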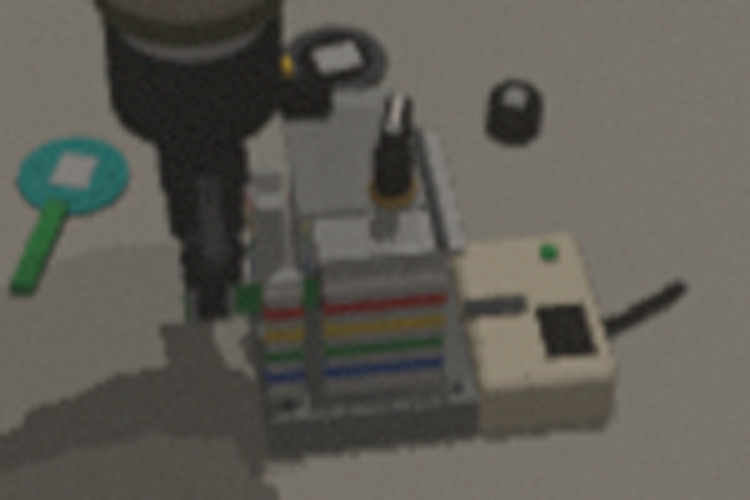

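```bash
python3 -m crank '{"xyz":[[0,0,0.5],[0,0,0.5],[0,0,0.5],[0,0,0.5],[0,0,0.5],[0,0,-40],[0,0,-85],[0,0,-130],[0,0,-170],[-40,0,-200],[-80,0,-200],[-120,0,-200],[-160,10,-200],[-200,20,-200],[-219,20,-200],[-219,20,-200],[-219,20,-200]],"roll":[0,0,0,0,0,0,0,0,0,0,0,-0.115,-0.115,-0.115,-0.115,-0.115,-0.115],"gripper":[190,190,190,190,190,190,190,190,170,150,150,150,150,150,150,150,150]}'
cat > look.py <<'E'
from h import *
import sys
c,M=snap('wrist',sys.argv[1])
o=get_obs();print(o["ee_pos"],np.round(o["tcp_rot"],3)[:2,:2].tolist())
for n,z in [('disc_'+sys.argv[2],.002),('grip_'+sys.argv[2],.0045)]:
  for r in landmark_of(n,'wrist')[:3]: print(n,r['p'],np.round(r['position']),np.round(at_z(c,M,r['position'],z),4))
E
python3 look.py w8.png yellow
```

```text
clock: 22.45
ee_pos: [0.5753, 0.2666, 0.258]
tcp_rot: [[0.001, -1.0, -0.0], [-1.0, -0.001, -0.001], [0.001, 0.0, -1.0]]
wrist_force: [0.2, -0.3, -0.4]
gripper_width: 0.0352
[0.5755255  0.26573498 0.25816473] [[-0.001, -1.0], [-1.0, 0.001]]
disc_yellow 0.93 [321.  59.] [0.6884 0.2667 0.002 ]
grip_yellow 0.95 [320. 131.] [0.6114 0.2676 0.0045]
```

View pics/w8.png

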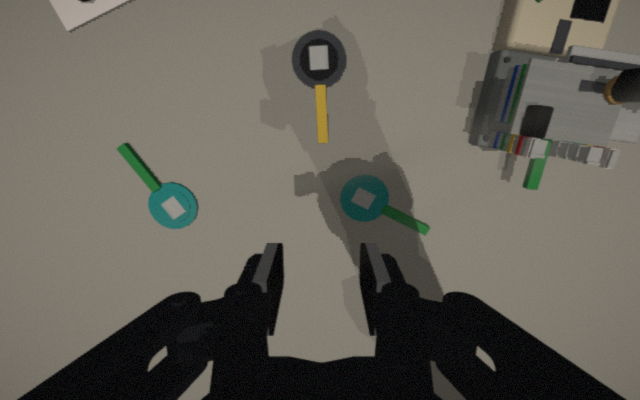

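Green sits in the magazine with its handle out at (536,172). Yellow's disc is at (318,57) and its handle tip at (323,142), about 3° CCW of the tool.

```bash
python3 -m crank '{"xyz":[[0,-20,50],[1,-36.5,100],[1,-36.5,150],[1,-36.5,190],[1,-36.5,225],[1,-36.5,245],[1,-36.5,254.5],[1,-36.5,254.5],[1,-36.5,254.5],[1,-36.5,254.5],[1,-36.5,254.5],[1,-36.5,254.5],[1,-36.5,254.5],[1,-36.5,254.5],[1,-36.5,254.5],[1,-36.5,254.5]],"roll":[-0.03,-0.05,-0.05,-0.05,-0.05,-0.05,-0.05,-0.05,-0.05,-0.05,-0.05,-0.05,-0.05,-0.05,-0.05,-0.05],"gripper":[150,150,150,150,150,150,150,150,170,255,255,255,255,255,255,255]}' 70
python3 -m crank '{"xyz":[[0,0,-10],[0,0,-30],[0,0,-70],[0,0,-110],[0,0,-140],[0,0,-140],[0,0,-140],[0,0,-140]],"roll":[0,0,0,0,0,0,0,0],"gripper":[255,255,255,255,255,255,255,255]}'
python3 ins.py w9.png
```

```text
clock: 24.2
ee_pos: [0.6127, 0.2667, 0.0056]
tcp_rot: [[0.051, -0.999, 0.002], [-0.999, -0.051, 0.001], [-0.001, -0.002, -1.0]]
wrist_force: [-0.9, -1.2, 5.8]
gripper_width: 0.0088
clock: 25.0
ee_pos: [0.6109, 0.2664, 0.1432]
tcp_rot: [[0.051, -0.999, -0.001], [-0.999, -0.051, -0.0], [0.0, 0.001, -1.0]]
wrist_force: [-0.5, 0.0, -1.2]
gripper_width: 0.0088
tcp [0.6109 0.2664 0.1432] mag x -61.95014273360306 y 221.7083917647429 psi -87.07071152252323 F [-0.5  0.  -1.2] [ 0.02  0.13 -0.02] 25.0
```

View pics/w9.png

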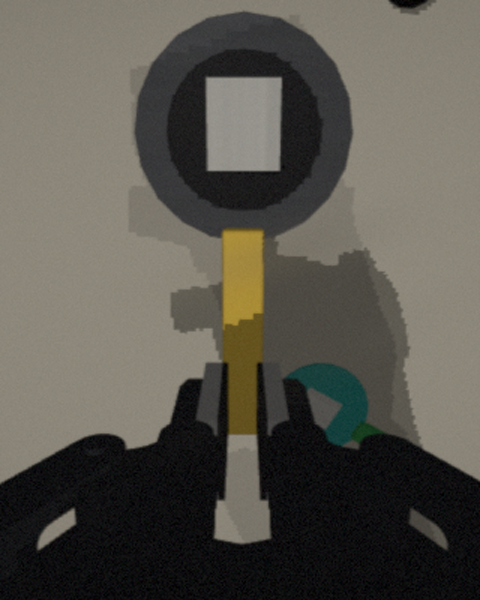

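```bash
python3 -m crank '{"xyz":[[0,35,0],[0,75,0],[0,115,0],[20,149,0],[55,149,0],[95,149,0],[135,149,0],[170,149,0],[195,149,0],[200,149,0],[200,149,25],[200,149,50],[200,149,63.5],[200,149,63.5],[200,149,63.5]],"roll":[0,0,0,0.08,0.166,0.166,0.166,0.166,0.166,0.166,0.166,0.166,0.166,0.166,0.166],"gripper":[255,255,255,255,255,255,255,255,255,255,255,255,255,255,255]}'; python3 ins.py w10.png
python3 -c "
import cv2;im=cv2.imread('pics/w10.png');cv2.imwrite('pics/w10b.png',im[:260])"
```

```text
clock: 26.55
ee_pos: [0.4728, 0.0595, 0.0799]
tcp_rot: [[-0.114, -0.993, -0.002], [-0.993, 0.114, -0.0], [0.0, 0.001, -1.0]]
wrist_force: [0.6, -0.0, -0.6]
gripper_width: 0.009
tcp [0.4728 0.0595 0.0799] mag x -175.42397606759587 y 0.34490496713854724 psi -96.57465798536369 F [ 0.6 -0.  -0.6] [0.02 0.08 0.02] 26.55
```

View pics/w10.png

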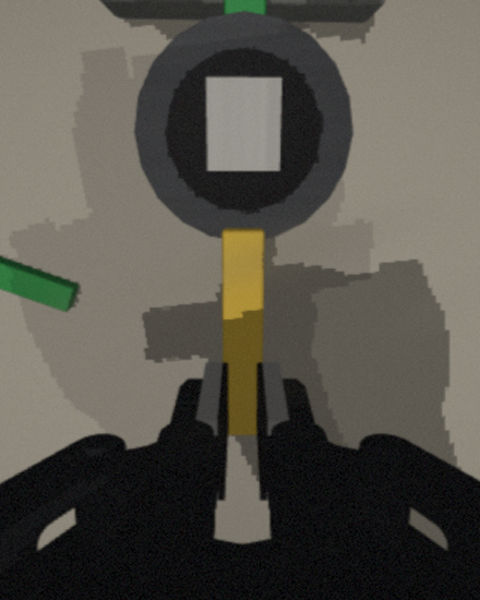

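```bash
python3 -m crank '{"xyz":[[0.6,0,0],[0.6,-10,0],[0.6,-20,0],[0.6,-27,0],[0.6,-34,0],[0.6,-41,0],[0.6,-48,0],[0.6,-55,0],[0.6,-60,0],[0.6,-60,0]],"roll":[0,0,0,0,0,0,0,0,0,0],"gripper":[255,255,255,255,255,255,255,255,255,255]}'; python3 ins.py
```

```text
clock: 27.6
ee_pos: [0.5334, 0.0515, 0.0802]
tcp_rot: [[-0.115, -0.993, 0.001], [-0.993, 0.115, -0.0], [-0.0, -0.001, -1.0]]
wrist_force: [-0.6, -0.6, -2.1]
gripper_width: 0.0086
tcp [0.5334 0.0515 0.0802] mag x -114.26463080977761 y -0.5918924740910131 psi -96.61246367714878 F [-0.6 -0.6 -2.1] [0.02 0.05 0.01] 27.6
```

```bash
python3 -m crank '{"xyz":[[0,-8,0],[0,-16,0],[0,-24,0],[0,-30,0],[0,-35,0],[0,-38,0],[0,-40,0],[0,-41.5,0],[0,-41.5,0]],"roll":[0,0,0,0,0,0,0,0,0],"gripper":[255,255,255,255,255,255,255,255,255]}'; python3 ins.py
```

```text
clock: 28.5
ee_pos: [0.5716, 0.0471, 0.0798]
tcp_rot: [[-0.115, -0.993, -0.004], [-0.993, 0.115, 0.0], [0.0, 0.004, -1.0]]
wrist_force: [-5.1, 2.3, -0.5]
gripper_width: 0.0089
tcp [0.5716 0.0471 0.0798] mag x -75.81723887945175 y -0.590964867580557 psi -96.57739960962223 F [-5.1  2.3 -0.5] [ 0.26  1.26 -0.  ] 28.5
```

```bash
python3 -m crank '{"xyz":[[0,2,0],[0,2,2.5],[0,2,5],[0,2,6],[0,2,6],[0,2,6],[0,2,6],[0,2,6],[0,2,6],[0,2,6],[0,2,-40],[0,2,-85],[0,2,-130],[0,2,-170],[0,2,-180]],"roll":[0,0,0,0,0,0,0,0,0,0,0,0,0,0,0],"gripper":[255,255,255,255,255,190,190,190,190,190,190,190,190,170,150]}'
python3 -m crank '{"xyz":[[35,15,0],[75,35,0],[115,55,0],[155,75,0],[195,95,0],[235,115,0],[260,125,0],[263,125,0],[263,125,0],[263,125,0]],"roll":[0,0,-0.05,-0.115,-0.115,-0.115,-0.115,-0.115,-0.115,-0.115],"gripper":[150,150,150,150,150,150,150,150,150,150]}'
python3 look.py w11.png red
```

```text
clock: 30.0
ee_pos: [0.5737, 0.047, 0.2649]
tcp_rot: [[-0.115, -0.993, 0.007], [-0.993, 0.115, 0.001], [-0.002, -0.007, -1.0]]
wrist_force: [-0.1, 0.4, 0.6]
gripper_width: 0.0352
clock: 31.0
ee_pos: [0.4181, -0.1989, 0.26]
tcp_rot: [[0.001, -1.0, -0.0], [-1.0, -0.001, 0.0], [-0.0, 0.0, -1.0]]
wrist_force: [0.2, 0.1, 0.5]
gripper_width: 0.0352
[ 0.41814751 -0.19865712  0.26002631] [[0.002, -1.0], [-1.0, -0.002]]
grip_red 0.86 [332. 131.] [ 0.4537 -0.2112  0.0045]
```

View pics/w11.png

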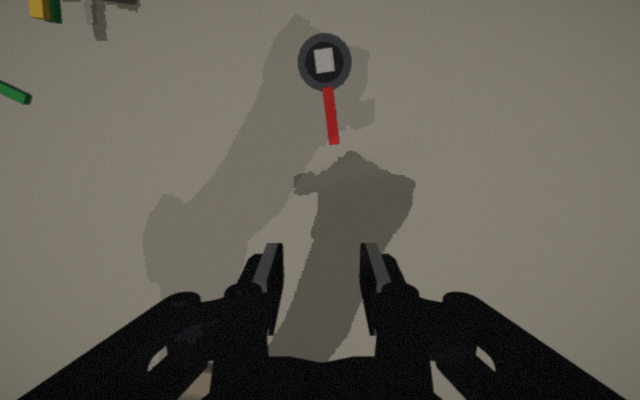

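```bash
python3 -m crank '{"xyz":[[6,-20,50],[13,-36,100],[13,-36,150],[13,-36,190],[13,-36,225],[13,-36,245],[13,-36,256],[13,-36,256],[13,-36,256],[13,-36,256],[13,-36,256],[13,-36,256],[13,-36,256],[13,-36,256],[13,-36,256],[13,-36,256]],"roll":[-0.06,-0.125,-0.125,-0.125,-0.125,-0.125,-0.125,-0.125,-0.125,-0.125,-0.125,-0.125,-0.125,-0.125,-0.125,-0.125],"gripper":[150,150,150,150,150,150,150,150,170,255,255,255,255,255,255,255]}' 70
python3 -m crank '{"xyz":[[0,0,-10],[0,0,-30],[0,0,-70],[0,0,-110],[0,0,-140],[0,0,-140],[0,0,-140],[0,0,-140]],"roll":[0,0,0,0,0,0,0,0],"gripper":[255,255,255,255,255,255,255,255]}'
python3 ins.py w12.png
```

```text
clock: 32.75
ee_pos: [0.4542, -0.2129, 0.0057]
tcp_rot: [[0.125, -0.992, 0.002], [-0.992, -0.125, -0.001], [0.001, -0.002, -1.0]]
wrist_force: [-0.4, 0.2, 6.2]
gripper_width: 0.0087
clock: 33.55
ee_pos: [0.453, -0.2124, 0.1441]
tcp_rot: [[0.125, -0.992, -0.0], [-0.992, -0.125, 0.0], [-0.0, 0.0, -1.0]]
wrist_force: [-0.0, 0.3, -0.1]
gripper_width: 0.0084
tcp [ 0.453  -0.2124  0.1441] mag x -163.78536344936384 y -272.07651560947113 psi -82.84113248154222 F [-0.   0.3 -0.1] [-0.04  0.1   0.06] 33.55
```

View pics/w12.png

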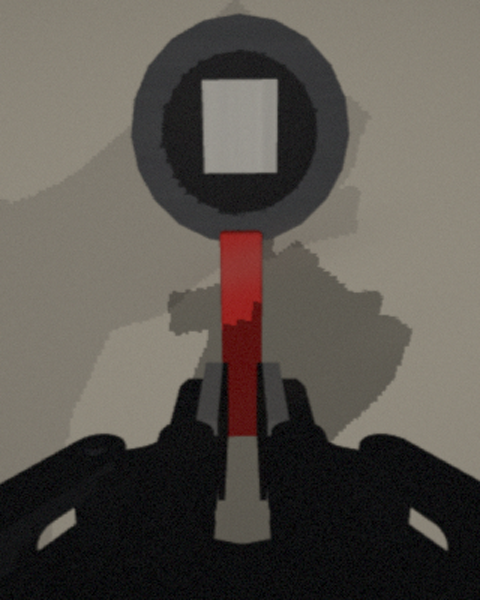

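```bash
python3 -m crank '{"xyz":[[-35,0,0],[-75,-10,0],[-115,-20,0],[-155,-30,0],[-195,-40,0],[-235,-50,0],[-260,-53,0],[-266.5,-53,0],[-266.5,-53,0],[-266.5,-53,25],[-266.5,-53,45],[-266.5,-53,50.5],[-266.5,-53,50.5],[-266.5,-53,50.5]],"roll":[0.06,0.12,0.18,0.252,0.252,0.252,0.252,0.252,0.252,0.252,0.252,0.252,0.252,0.252],"gripper":[255,255,255,255,255,255,255,255,255,255,255,255,255,255]}'; python3 ins.py w13.png
python3 - <<'E'
import cv2;cv2.imwrite('pics/w13b.png',cv2.imread('pics/w13.png')[:450])
E
```

```text
clock: 35.0
ee_pos: [0.473, 0.0572, 0.0942]
tcp_rot: [[-0.129, -0.992, 0.0], [-0.992, 0.129, -0.0], [0.0, -0.0, -1.0]]
wrist_force: [0.6, -0.2, -1.7]
gripper_width: 0.0085
tcp [0.473  0.0572 0.0942] mag x -174.9044776541365 y -1.911880222256781 psi -97.38422444228055 F [ 0.6 -0.2 -1.7] [0.02 0.06 0.01] 35.0
```

View pics/w13b.png

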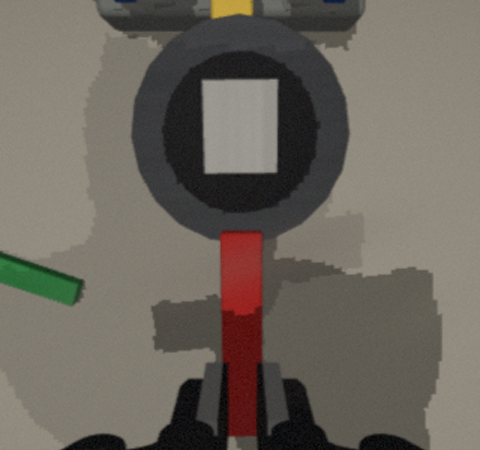

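```bash
python3 -m crank '{"xyz":[[-1.6,0,0],[-1.7,-10,0],[-1.9,-20,0],[-2,-27,0],[-2.1,-34,0],[-2.2,-41,0],[-2.3,-48,0],[-2.4,-55,0],[-2.4,-60,0],[-2.4,-60,0]],"roll":[0,0,0,0,0,0,0,0,0,0],"gripper":[255,255,255,255,255,255,255,255,255,255]}'; python3 ins.py
```

```text
clock: 36.05
ee_pos: [0.5335, 0.0528, 0.0937]
tcp_rot: [[-0.127, -0.992, 0.001], [-0.992, 0.127, -0.0], [0.0, -0.001, -1.0]]
wrist_force: [-0.0, 0.7, -0.6]
gripper_width: 0.0082
tcp [0.5335 0.0528 0.0937] mag x -114.32725386067821 y 0.7084498267116608 psi -97.29810952218864 F [-0.   0.7 -0.6] [-0.04  0.08 -0.  ] 36.05
```

```bash
python3 -m crank '{"xyz":[[-0.1,-8,0],[-0.2,-16,0],[-0.3,-24,0],[-0.4,-30,0],[-0.5,-35,0],[-0.5,-38,0],[-0.5,-40,0],[-0.5,-41.5,0],[-0.5,-41.5,0]],"roll":[0,0,0,0,0,0,0,0,0],"gripper":[255,255,255,255,255,255,255,255,255]}'; python3 ins.py
```

```text
clock: 36.95
ee_pos: [0.5726, 0.0482, 0.0934]
tcp_rot: [[-0.127, -0.992, -0.003], [-0.992, 0.127, -0.0], [0.0, 0.003, -1.0]]
wrist_force: [-3.7, 0.2, 0.3]
gripper_width: 0.0083
tcp [0.5726 0.0482 0.0934] mag x -75.00898365496153 y 0.6298297609492092 psi -97.2779240207357 F [-3.7  0.2  0.3] [-0.01  0.95  0.02] 36.95
```

```bash
python3 -m crank '{"xyz":[[0,2,0],[0,2,2.5],[0,2,5],[0,2,6],[0,2,6],[0,2,6],[0,2,6],[0,2,6],[0,2,6],[0,2,6],[0,2,-40],[0,2,-85],[0,2,-130],[0,2,-160],[0,42,-160],[0,72,-160],[0,72,-160],[0,72,-160]],"roll":[0,0,0,0,0,0,0,0,0,0,0,0,0,0,0,0,0,0],"gripper":[255,255,255,255,255,190,190,190,190,190,190,190,190,170,150,120,120,120]}'
cat > chk.py <<'E'
from h import *
S=np.array([.647,.039]);y=np.radians(-6.6);u=np.array([np.cos(y),np.sin(y)]);v=np.array([-u[1],u[0]])
def mg(P): d=P[:2]-S; return np.round([d@u*1e3,d@v*1e3],1)
for cam in("wrist","scene","side"):
    c,M=snap(cam)
    for k,z in(("green",54),("yellow",68),("red",82),("blue",0),("white",0)):
        for pt,h in(("disc_",2),("grip_",4.5)):
            for r in landmark_of(pt+k,cam)[:3]:
                if r["p"]>.35:
                    zz=(z+h)/1e3; print(cam,pt+k,round(r["p"],2),np.round(r["position"]),"if home mag",mg(at_z(c,M,r["position"],zz)),"bench",np.round(at_z(c,M,r["position"],h/1e3)[:2],3))
    for n,z in(("keeper_grip",.13),("knob_grip",.152)):
        for r in landmark_of(n,cam)[:2]: print(cam,n,round(r["p"],2),mg(at_z(c,M,r["position"],z)))
    if cam=="wrist":  # colour blobs of handles
        hsv=cv2.cvtColor(c["pixels"],cv2.COLOR_RGB2HSV)
        for k,lo,hi,z in(("green",50,75,63),("yellow",20,32,77),("red",0,5,91)):
            m=cv2.inRange(hsv,(lo,130,60),(hi,255,255)); n,_,st,ce=cv2.connectedComponentsWithStats(m)
            for i in range(1,n):
                if st[i][4]>60:
                    s=st[i]; t=(ce[i][0],s[1]+s[3]); print("blob",k,s,"tip if home",mg(at_z(c,M,t,z/1e3)))
E
python3 chk.py
```

```text
clock: 38.75
ee_pos: [0.5026, 0.0577, 0.2542]
tcp_rot: [[-0.126, -0.992, 0.001], [-0.992, 0.126, 0.001], [-0.001, -0.001, -1.0]]
wrist_force: [0.4, 0.6, -0.6]
gripper_width: 0.0452
wrist disc_green 0.81 [188. 158.] if home mag [-130.   137.7] bench [0.527 0.213]
wrist grip_green 0.84 [250. 177.] if home mag [-150.2   74.6] bench [0.496 0.143]
wrist grip_green 0.57 [322. 100.] if home mag [-74.9   0. ] bench [0.573 0.048]
wrist grip_yellow 0.54 [320. 101.] if home mag [-75.8   2.4] bench [0.572 0.05 ]
wrist grip_red 0.7 [322. 102.] if home mag [-76.4   0. ] bench [0.571 0.048]
wrist grip_white 0.46 [320. 100.] if home mag [-74.7   2.2] bench [0.573 0.05 ]
wrist keeper_grip 0.62 [-25.6  59.4]
blob green [206 160  54  24 486] tip if home [-156.1   93.9]
blob red [315  48  14  70 934] tip if home [-90.4   1. ]
scene disc_green 0.91 [331. 182.] if home mag [-98.1 122.3] bench [0.536 0.21 ]
scene disc_green 0.58 [324. 229.] if home mag [ 1.8 -2.8] bench [0.625 0.067]
scene disc_green 0.51 [373. 138.] if home mag [-135.2  338.2] bench [0.523 0.439]
scene grip_green 0.76 [399. 141.] if home 
[... 845 characters left out ...]
.675 0.133]
side disc_green 0.44 [243. 146.] if home mag [-184.   311.6] bench [0.504 0.444]
side grip_green 0.82 [256. 216.] if home mag [-160.3   26.2] bench [0.494 0.138]
side grip_green 0.43 [265. 136.] if home mag [-118.8  348.6] bench [0.578 0.475]
side grip_green 0.38 [295. 219.] if home mag [-69.9   0.9] bench [0.587 0.1  ]
side grip_yellow 0.4 [292. 217.] if home mag [-77.  -3.] bench [0.582 0.111]
side disc_red 0.66 [324. 210.] if home mag [-1.6 -4.8] bench [0.667 0.115]
side grip_red 0.58 [291. 212.] if home mag [-77.5  -2.5] bench [0.584 0.127]
side keeper_grip 0.63 [-22.3  39.4]
side keeper_grip 0.38 [ -9.8 -39.4]
side knob_grip 0.62 [8.8 4.2]
side knob_grip 0.23 [ -19.  -135.3]
```

Wrist check puts the red tip at mag (−90.4, 1.0), which is home. I'll press all three handle tips lightly home with the closed fingers to verify seating.

```bash
python3 -m crank '{"xyz":[[2,0,0],[2,0,40],[2,0,85],[2,0,130],[2,0,170],[2,0,195],[2,0,198],[2,0,198],[1.5,-15,198],[1.5,-30,198],[1.5,-35,198],[1.5,-38,198],[1.5,-38,198]],"roll":[0.0,0,0,0,0,0,0,0,0,0,0,0,0],"gripper":[255,255,255,255,255,255,255,255,255,255,255,255,255]}' 40; python3 ins.py
python3 -m crank '{"xyz":[[0,-1,0],[0,-2,0],[0,-3,0],[0,-4,0],[0,-4,0]],"roll":[0,0,0,0,0],"gripper":[255,255,255,255,255]}'; python3 ins.py
```

```text
clock: 42.0
ee_pos: [0.5401, 0.0512, 0.0566]
tcp_rot: [[-0.127, -0.992, 0.001], [-0.992, 0.127, 0.0], [-0.0, -0.001, -1.0]]
wrist_force: [-0.6, 0.4, -0.3]
gripper_width: 0.0001
tcp [0.5401 0.0512 0.0566] mag x -107.59010989414794 y -0.14199505523778883 psi -97.27445771529094 F [-0.6  0.4 -0.3] [ 0.05  0.01 -0.01] 42.0
clock: 42.5
ee_pos: [0.5441, 0.0505, 0.0557]
tcp_rot: [[-0.127, -0.992, -0.0], [-0.992, 0.127, -0.0], [0.0, 0.0, -1.0]]
wrist_force: [0.7, 0.3, -0.0]
gripper_width: 0.0003
tcp [0.5441 0.0505 0.0557] mag x -103.58693299923972 y -0.41126351082090107 psi -97.28949371821123 F [ 0.7  0.3 -0. ] [-0.03  0.   -0.04] 42.5
```

```bash
python3 -m crank '{"xyz":[[0,-1,0],[0,-1.5,0],[0,-2,0],[0,-2.5,0],[0,-2.5,0]],"roll":[0,0,0,0,0],"gripper":[255,255,255,255,255]}'; python3 ins.py
python3 -m crank '{"xyz":[[0,-0.7,0],[0,-1.5,0],[0,-1.5,0]],"roll":[0,0,0],"gripper":[255,255,255]}'; python3 ins.py
```

```text
clock: 43.0
ee_pos: [0.5465, 0.0502, 0.0558]
tcp_rot: [[-0.127, -0.992, 0.0], [-0.992, 0.127, -0.0], [0.0, -0.0, -1.0]]
wrist_force: [0.4, -0.5, 0.9]
gripper_width: -0.0001
tcp [0.5465 0.0502 0.0558] mag x -101.08293085419646 y -0.37497361855619854 psi -97.28584696028709 F [ 0.4 -0.5  0.9] [ 0.04  0.01 -0.  ] 43.0
clock: 43.3
ee_pos: [0.5468, 0.0501, 0.0556]
tcp_rot: [[-0.127, -0.992, -0.002], [-0.992, 0.127, 0.0], [0.0, 0.002, -1.0]]
wrist_force: [-4.1, 1.0, 2.0]
gripper_width: -0.0006
tcp [0.5468 0.0501 0.0556] mag x -100.80480367752604 y -0.4434308696202969 psi -97.27330287490484 F [-4.1  1.   2. ] [0.05 0.79 0.06] 43.3
```

```bash
python3 -m crank '{"xyz":[[0,15,0],[0,25,0],[0,25,-45],[0,25,-90],[0,25,-135],[0,25,-165],[-30,-20,-165],[-60,-60,-165],[-60,-77,-165],[-60,-77,-165],[-60,-77,-165],[-60,-77,-130],[-60,-77,-90],[-60,-77,-73],[-60,-77,-73],[-60,-77,-73]],"roll":[0,0,0,0,0,0,-0.012,-0.012,-0.012,-0.012,-0.012,-0.012,-0.012,-0.012,-0.012,-0.012],"gripper":[255,255,255,255,220,150,120,120,120,120,120,120,120,120,120,120]}'
python3 -m crank '{"xyz":[[0,0,0],[0,0,0],[0,0,0],[0,0,0],[0,0,0],[0,0,0],[4,0,0],[8,0,0],[12,0,0],[16,0,0],[20,0,0],[24,0,0],[27,0,0],[28,0,0],[28,0,0]],"roll":[0,0,0,0,0,0,0,0,0,0,0,0,0,0,0],"gripper":[255,255,255,255,255,255,255,255,255,255,255,255,255,255,255]}' 40; python3 ins.py
```

```text
clock: 44.9
ee_pos: [0.6315, 0.0992, 0.1294]
tcp_rot: [[-0.116, -0.993, -0.0], [-0.993, 0.116, -0.0], [0.0, 0.0, -1.0]]
wrist_force: [0.1, 0.9, -0.3]
gripper_width: 0.0454
clock: 46.4
ee_pos: [0.6291, 0.0736, 0.1303]
tcp_rot: [[-0.115, -0.993, 0.001], [-0.993, 0.115, 0.002], [-0.003, -0.001, -1.0]]
wrist_force: [-1.9, 4.3, 7.8]
gripper_width: 0.0107
tcp [0.6291 0.0736 0.1303] mag x -21.789858633625247 y 32.26419283695273 psi -96.58051083930881 F [-1.9  4.3  7.8] [ 0.84  0.52 -0.21] 46.4
```

```bash
python3 -m crank '{"xyz":[[-2,0,0],[-2,0,0],[-2,0,0],[-2,0,0],[-2,0,-40],[-2,0,-75],[15,-15,-75],[34,-31,-75],[34,-31,-75],[34,-31,-75],[34,-31,-75],[34,-31,-75],[34,-31,-75],[34,-31,-75],[34,-31,-75],[34,-31,-75],[34,-31,-75]],"roll":[0,0,0,0,0,0,-0.12,-0.25,-0.4,-0.54,-0.68,-0.82,-0.96,-1.1,-1.24,-1.32,-1.32],"gripper":[120,120,120,120,120,120,120,120,120,120,120,120,120,120,120,120,120]}'; python3 ins.py
python3 - <<'E'
from h import *
c,M=snap("wrist")
for n,z in(("keeper_grip",.13),("knob_grip",.152)):
    for r in landmark_of(n,"wrist")[:2]: print(n,r["p"],at_z(c,M,r["position"],z).round(4))
E
```

```text
clock: 48.1
ee_pos: [0.6555, 0.0341, 0.2036]
tcp_rot: [[0.934, -0.358, -0.0], [-0.358, -0.934, -0.0], [-0.0, 0.0, -1.0]]
wrist_force: [0.3, -0.2, -0.1]
gripper_width: 0.0454
tcp [0.6555 0.0341 0.2036] mag x 9.0181435373749 y -3.9131343636124853 psi -20.9467537383161 F [ 0.3 -0.2 -0.1] [-0.06  0.02  0.  ] 48.1
keeper_grip 0.79 [0.6252 0.0715 0.13  ]
knob_grip 0.67 [0.6533 0.0358 0.152 ]
```

```bash
python3 -m crank '{"xyz":[[0,0,30],[0,0,55.5],[0,0,55.5],[0,0,55.5],[0,0,55.5],[0,0,55.5],[0,0,55.5],[0,0,55.5],[0,0,55.5]],"roll":[0,0,0,0,0,0,0,0,0],"gripper":[120,120,120,255,255,255,255,255,255]}' 60
python3 -m crank '{"xyz":[[0,0,0],[0,0,0],[0,0,0],[0,0,0],[0,0,0],[0,0,0],[0,0,0],[0,0,0],[0,0,0],[0,0,0],[0,0,0],[0,0,0],[0,0,0]],"roll":[0.12,0.24,0.36,0.48,0.6,0.72,0.84,0.96,1.08,1.2,1.3,1.37,1.37],"gripper":[255,255,255,255,255,255,255,255,255,255,255,255,255]}'; python3 ins.py
```

```text
clock: 49.15
ee_pos: [0.6552, 0.0352, 0.1499]
tcp_rot: [[0.933, -0.359, 0.0], [-0.359, -0.933, 0.001], [-0.0, -0.001, -1.0]]
wrist_force: [-5.8, 1.7, 6.1]
gripper_width: 0.01
clock: 50.45
ee_pos: [0.6559, 0.0338, 0.1499]
tcp_rot: [[-0.164, -0.986, 0.001], [-0.986, 0.164, -0.001], [0.001, -0.001, -1.0]]
wrist_force: [-2.6, -3.8, 5.1]
gripper_width: 0.01
tcp [0.6559 0.0338 0.1499] mag x 9.407520211004481 y -4.144625224271334 psi -99.46597592454826 F [-2.6 -3.8  5.1] [-0.8   0.67  1.07] 50.45
```

```bash
python3 -m crank '{"xyz":[[0,0,0],[0,0,0],[0,0,0],[0,0,0],[0,0,0],[0,0,-40],[0,0,-80],[0,40,-110],[0,75,-110],[0,75,-110],[0,75,-110],[0,75,-110],[0,75,-110]],"roll":[0,0,0,0,0,0,-0.05,-0.05,-0.05,-0.05,-0.05,-0.05,-0.05],"gripper":[120,120,120,120,120,120,120,120,120,120,120,120,120]}'
python3 chk.py | grep -E "^wrist (keeper|knob|grip_red)|blob red|(scene|side) (keeper|knob|grip_red|grip_yell)"
python3 - <<'E'
from h import *
c,M=snap("wrist"); im=c["pixels"]
k=proj(c,M,np.array([.6545,.0338,.161])).round().astype(int);print(k)
g=im.max(2); m=(g<45).astype(np.uint8); n,l,st,ce=cv2.connectedComponentsWithStats(m)
for i in range(1,n):
    if 300<st[i][4]<6000 and st[i][1]<230:
        ys,xs=np.where(l==i); P=np.array([at_z(c,M,(x,y),.161)[:2] for x,y in zip(xs,ys)]); w,V=np.linalg.eigh(np.cov(P.T)); a=V[:,1]; print(st[i],P.mean(0).round(4),np.degrees(np.arctan2(a[1],a[0])).round(1),np.sqrt(w*12).round(4))
E
```

```text
clock: 51.75
ee_pos: [0.5825, 0.0467, 0.2578]
tcp_rot: [[-0.115, -0.993, -0.0], [-0.993, 0.115, -0.001], [0.001, 0.0, -1.0]]
wrist_force: [0.4, 0.3, 0.2]
gripper_width: 0.0455
wrist grip_red 0.62 [320. 189.] if home mag [-76.4   1.5] bench [0.55  0.052]
wrist grip_red 0.49 [324. 108.] if home mag [-2.  -2.7] bench [0.643 0.036]
wrist keeper_grip 0.86 [-28.3  33.6]
wrist knob_grip 0.67 [ 8.1 -5.4]
blob red [315 153  13  51 521] tip if home [-90.5   0.9]
scene grip_yellow 0.58 [304. 212.] if home mag [-65.  -10.4] bench [0.547 0.076]
scene grip_red 0.67 [324. 227.] if home mag [ 12.4 -13.2] bench [0.622 0.072]
scene grip_red 0.45 [305. 207.] if home mag [-67.9  -4.5] bench [0.537 0.091]
scene grip_red 0.41 [324. 221.] if home mag [-1.1  0.3] bench [0.609 0.088]
scene keeper_grip 0.6 [-10.8  27.8]
scene knob_grip 0.66 [ 7.4 -2.6]
side grip_yellow 0.57 [289. 217.] if home mag [-82.8  -2.4] bench [0.576 0.113]
side grip_yellow 0.55 [372. 316.] if home mag [  45.2 -290.8] bench [ 0.678 -0.216]
side grip_red 0.47 [289. 211.] if home mag [-82.3   3.2] bench [0.58  0.134]
side keeper_grip 0.88 [-25.9  28.3]
side keeper_grip 0.55 [-77.7 -58.2]
side knob_grip 0.5 [ 3.5 -3.5]
[328  95]
[143   0  36  18 438] [0.7193 0.1319] 81.4 [0.0089 0.0201]
[327   0  34  23 728] [0.7043 0.018 ] 83.0 [0.0126 0.021 ]
[316  61  26  69 894] [0.6517 0.034 ] 172.4 [0.0144 0.0444]
[273 122  17  32 507] [0.6296 0.0698] 170.1 [0.0115 0.0211]
```

```bash
python3 -c "
from bench import *
print(finish_job())"
```

```text
the job is handed in; nothing more can be done
None
```

The job is handed in at about 52 s of robot time. I turned the knob counter-clockwise to its stop and slid the keeper open 26 mm. Then I put the green, yellow and red carriers in their slots, shut the keeper and turned the knob tight. Blue and white carriers were not on the bench, and I left the two turquoise-disc look-alikes and the bystanders alone.

**What the last checks showed:**
- **Carriers:** each was pushed in until it met the back stop with 4–5 N. A light push on all three handle tips afterwards met firm resistance 90 mm before the slot points, as expected for fully home. In the wrist camera the red tip also reads 90.5 mm out.
- **Keeper:** the gripper stopped where it had first gripped the shut tab, with 4 N against the stop.
- **Knob:** about 1.1 N m against the stop at the end, and the wing lies within about 1° of the magazine's axis.

**Limits and disagreements:**
- Green and yellow lie under red's handle. After red went in I could only confirm them by arm positions, the tip push and rough scene and side camera detections, not by a clear picture.
- The scene and side camera readings of the handles, keeper and knob scattered by 5 to 15 mm. I relied on the wrist camera and contact forces instead.

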